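# Line up the sample bottles by height on the sample rail

### The arm

A 7-joint arm with a two-finger parallel gripper is mounted at the origin on the work surface. World frame = base frame: x ahead of the robot, y to its left, z up, the work surface at z = 0. Lengths are in m, angles in rad, forces in N, time in s.
With the tool pointing down it reaches from about 0.4 to 0.85 m from the base axis. Payload 10.4 kg.
Tool frame: the origin (TCP) lies between the finger pads; the fingertips stand 22 mm ahead of it and the grasp point (between the pads) lies 3 mm ahead of it (r.nose_length is the distance from the TCP to the fingertips, in m); z points along the fingers, y is the line along which they close (so a half turn about z gives the same grasp; the last joint's range is limited). The gripper opens to 87 mm and grips with 3 to 60 N. Pads are 19 mm wide; open, the fingers measure 117 mm over their backs; the gripper's body (75 mm by 190 mm) begins 51 mm behind the grasp point.
Start: joints at [-1.28, 0.332, -0.065, 1.46, 0.022, 1.35, -0.088], TCP at [0.193, 0.595, 0.245] pointing down, gripper open.
Joint ranges: [-2.6, 2.6], [-0.5, 2.12], [-1.47, 1.34], [0.16, 2.42], [-1.27, 4.41], [0.06, 2.06], [-2.6, 2.6]. Speed limits (rad/s): [2.22, 2.22, 2.79, 2.79, 3.14, 3.14, 3.14].

### API

Orientations are given as a unit quaternion [x, y, z, w].
In Python, from bench import readout, cams, r gives the robot as it stands. The module is installed in compiled form; this text tells all that it offers.
- The arm moves only by the tool step_arm, never from a script. Its argument "deltas" is a list that holds one entry, the list of rows, each a list of 7 numbers: the turn, a rotation vector about the tool's x, y, z in rad, then the shift along the tool's x, y, z in m, then the opening in per cent of the stroke, from 0 (shut) to 100 (fully open). A call has 1 to 20 rows; each row is the pose to reach, as a shift and turn from the pose commanded when the call began, along the tool's axes at that moment; what a row does not reach only later rows make up. A row lasts 1/8 s, in which the tool goes at most 62.5 mm and 10.7 degrees, less where a joint would pass 70% of its speed; a pose out of reach is approached as far as the arm can. A call with a gripper value outside its range is refused whole. The fingers move at their own pace and stop on an object; "squeeze" is the grip in N (left out, the last holds). Time passes only in rows, so rows that repeat a pose let the fingers close. It gives the time, the measured TCP pose, the force, the opening and the grip force at its end, in the units of the state.
- readout.read_state(): the state, without advancing time (a new reading comes with each control period).
- cams.camera(name): name is "scene" or "top" or "wrist"; returns a dict with "img" (400x640x3 uint8, red, green, blue), "fx", "fy", "cx", "cy" (pixels), "origin" and "rotation" of the camera in the world; the wrist camera has in their place "T_tool_cam" (4x4, takes a point from camera to tool coordinates, whose origin is the TCP and whose axes are the flange's). Camera axes: x right, y up, looking along -z (the intrinsics and any distortion apply to the point x, -y, -z); pixel columns grow to the right and rows downward; lengths in m; the calibration is good to about 2 mm. A picture is of the moment at which its call begins: read the wrist's pose just before it. There is no depth.
- r.close_job(): hands the job in; it is judged then, once.
The state is a dict: "time": time; "joint_positions": joint angles; "joint_vel": joint speeds; "joint_torque": joint torques, N m; "ee_pos": TCP position; "eef_rot": TCP orientation; "ft_force": force on the tool from outside, world axes, zero at the start; "torque": the same for the moment, N m; "width": finger opening in m; "grip_force": force on a finger pad.
Only numpy, scipy, OpenCV 4.12 (cv2) and the standard library are available. Lean on these libraries where they do the work, as an engineer would, in place of code of your own. Each camera call takes 0.05 s, during which the arm holds its last target. There are 200 camera calls.

### The job

Line the four white tablet bottles up on the sample rail in order of height: one standing upright on the middle of each black pad, the shortest beside the stop post, each next one taller, the tallest at the other end. Do not tip any bottle over, and leave the steel beaker where it stands.

Things in the scene. Friction and masses are not known exactly. Their poses are not given: they have to be found in the camera images.
- bottle_a_center (a point): shortest of the four tablet bottles: white plastic, round, closed with a white screw cap, standing upright and loose on the table; 62 mm high over the cap, straight body 40 mm in diameter up to 38 mm above its foot, then a shoulder and a cap 32 mm in diameter and 14 mm high; 60 g or so. The point is on its axis half-way up (31 mm above its foot); z is its axis.
- bottle_b_center (a point): second shortest of the four tablet bottles: white plastic, round, closed with a white screw cap, standing upright and loose on the table; 80 mm high over the cap, straight body 44 mm in diameter up to 56 mm above its foot, then a shoulder and a cap 35 mm in diameter and 14 mm high; 85 g or so. The point is on its axis half-way up (40 mm above its foot); z is its axis.
- bottle_c_center (a point): second tallest of the four tablet bottles: white plastic, round, closed with a white screw cap, standing upright and loose on the table; 98 mm high over the cap, straight body 50 mm in diameter up to 74 mm above its foot, then a shoulder and a cap 40 mm in diameter and 14 mm high; 125 g or so. The point is on its axis half-way up (49 mm above its foot); z is its axis.
- bottle_d_center (a point): tallest of the four tablet bottles: white plastic, round, closed with a white screw cap, standing upright and loose on the table; 118 mm high over the cap, straight body 56 mm in diameter up to 94 mm above its foot, then a shoulder and a cap 45 mm in diameter and 14 mm high; 182 g or so. The point is on its axis half-way up (59 mm above its foot); z is its axis.
- place_a: one of four identical black rubber pads, flat discs 66 mm in diameter and 3 mm thick, fixed in a straight row 85 mm apart (order a, b, c, d) on a pale metal rail (85 x 440 mm, 12 mm high) that lies fixed on the table. Origin at the centre of its underside, 12 mm above the table; its upper face is 15 mm above the table. y runs along the rail, x across it.
- place_b: one of four identical black rubber pads, flat discs 66 mm in diameter and 3 mm thick, fixed in a straight row 85 mm apart (order a, b, c, d) on a pale metal rail (85 x 440 mm, 12 mm high) that lies fixed on the table. Origin at the centre of its underside, 12 mm above the table; its upper face is 15 mm above the table. y runs along the rail, x across it.
- place_c: one of four identical black rubber pads, flat discs 66 mm in diameter and 3 mm thick, fixed in a straight row 85 mm apart (order a, b, c, d) on a pale metal rail (85 x 440 mm, 12 mm high) that lies fixed on the table. Origin at the centre of its underside, 12 mm above the table; its upper face is 15 mm above the table. y runs along the rail, x across it.
- place_d: one of four identical black rubber pads, flat discs 66 mm in diameter and 3 mm thick, fixed in a straight row 85 mm apart (order a, b, c, d) on a pale metal rail (85 x 440 mm, 12 mm high) that lies fixed on the table. Origin at the centre of its underside, 12 mm above the table; its upper face is 15 mm above the table. y runs along the rail, x across it.
- stop: stop post: a thin steel pin with a black round knob, 24 mm in diameter, standing 40 mm above the rail; fixed at one end of the rail, beside either pad a or pad d, 70 mm from that pad's centre. Origin on its axis at its foot, on the rail. The other end has only a thin flat steel plate.
- beaker: open steel beaker, 72 mm in diameter at the rim and 75 mm high, loose, standing among the bottles; to be left alone. Origin at the centre of its underside.
Not all that is in view belongs to the job. Leave any orange look-alike of the part that bears bottle_d_center alone.

How it is judged:
By the outcome, as a careful person would: the job done as asked, in the order asked, and still so for the second after the job is handed in, with the robot touching nothing.
It also fails if it takes over 106 s, if anything falls off the work surface, if the arm or the gripper's body presses on something with over 40 N, if the wrist force passes 120 N, or if a joint passes its speed limit or range.

## Working session

There is one attempt and no reset: what is moved stays moved. The work goes in short steps, Python scripts to look and compute and a tool call to move; the robot and the scene stay as the last step left them, time stands still between calls to the robot, and variables do not carry over. Pictures are saved under pics/ and viewed, at most 14 in all, crops included, and the job is handed in when it is done.

Besides the shell and the picture viewer there is one more tool, called as name(argument=value, ...) on one line, values as JSON. step_arm: Moves the arm, as the interface text tells. Its arguments: {"type":"object","properties":{"deltas":{"type":"array"},"squeeze":{"type":"number"}},"required":["deltas"]}

```bash
mkdir -p pics; python3 - <<'E'
from bench import readout, cams, r
import cv2, pickle
s=readout.read_state(); print(s, r.nose_length)
d={}
for n in("scene","top","wrist"):
    c=cams.camera(n); d[n]=c; cv2.imwrite(f"pics/{n}0.png",c["img"][...,::-1])
    print(n,{k:v for k,v in c.items() if k!="img"})
pickle.dump(d,open("c0.pkl","wb"))
E
```

```text
{'time': 0.0, 'joint_positions': array([-1.27961079,  0.33286562, -0.06469807,  1.46091374,  0.02163182,
        1.34991486, -0.08849066]), 'joint_vel': array([-0.00193642, -0.00216807,  0.00016058, -0.00044297,  0.00115125,
        0.00134374, -0.00168323]), 'joint_torque': array([-1.36413278e-04, -6.23242593e+01,  2.45774863e-02, -3.89893734e+01,
       -6.13017473e-02,  3.98707367e-02,  1.82284239e-04]), 'ee_pos': array([0.19282066, 0.59414574, 0.243771  ]), 'eef_rot': array([ 1.56232619e-01,  9.87720039e-01, -6.99847550e-04, -6.17587227e-05]), 'ft_force': array([-0.16536581, -0.01747798, -0.37293468]), 'torque': array([ 0.00052108, -0.02107213, -0.04566656]), 'grip_force': 0.0, 'width': 0.08698562371639733} 0.022
scene {'fx': 475.4122751640792, 'fy': 475.4122751640792, 'cx': 324.23792514200073, 'cy': 199.9420167798293, 'origin': array([ 0.87277971, -0.58778515,  0.67603454]), 'rotation': array([0.39363355, 0.113592  , 0.24383864, 0.87902913])}
top {'fx': 366.71084169087186, 'fy': 366.71084169087186, 'cx': 325.53308831082484, 'cy': 199.5169252021976, 'origin': array([0.406573  , 0.02043127, 0.7467146 ]), 'rotation': array([-0.03774718,  0.07219305,  0.71193803, -0.69750094])}
wrist {'fx': 287.58166718182565, 'fy': 287.58166718182565, 'cx': 319.16608149593395, 'cy': 202.44570103214463, 'T_tool_cam': array([[-6.54546435e-04,  9.68594445e-01,  2.48645076e-01,
         6.70676297e-02],
       [ 9.99999780e-01,  6.59577768e-04,  6.30735575e-05,
        -1.28155525e-03],
       [-1.02908067e-04,  2.48645062e-01, -9.68594664e-01,
        -1.40376305e-01],
       [ 0.00000000e+00,  0.00000000e+00,  0.00000000e+00,
         1.00000000e+00]])}
```

View pics/top0.png

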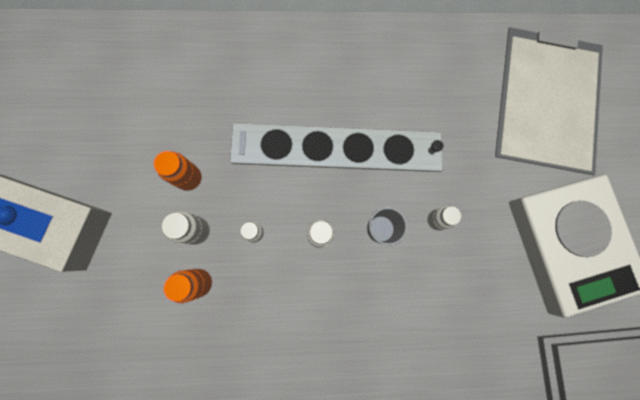

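View pics/scene0.png

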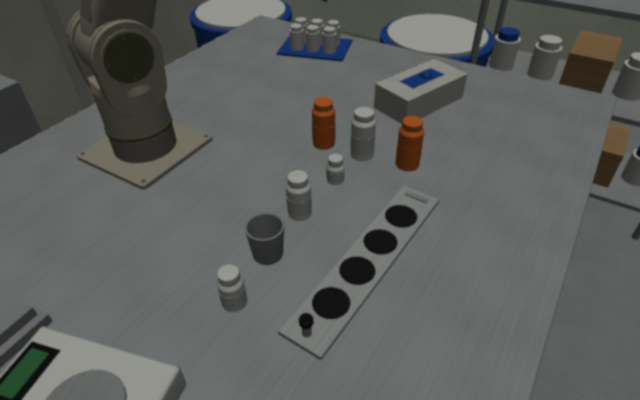

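The top view shows the rail with pads at about (276,144), (318,146), (358,148) and (399,149), with the stop at (436,147) on the right (−y). White caps are at (178,227) between two orange bottles, (250,232), (320,233) and (451,216). The beaker is at (387,227). The scene view agrees with this.

```bash
cat > h.py <<'E'
import numpy as np, cv2, pickle
from scipy.spatial.transform import Rotation as R
def ray(c,u,v,o=None,M=None):
    o=c["origin"] if o is None else o; M=R.from_quat(c["rotation"]).as_matrix() if M is None else M
    return o, M@np.array([(u-c["cx"])/c["fx"],-(v-c["cy"])/c["fy"],-1])
def on(c,u,v,z,**k):
    o,d=ray(c,u,v,**k); return o+d*(z-o[2])/d[2]
def proj(c,p):
    q=R.from_quat(c["rotation"]).as_matrix().T@(np.array(p)-c["origin"]); return c["cx"]+c["fx"]*q[0]/-q[2], c["cy"]-c["fy"]*q[1]/-q[2]
def meet(a,b):
    (p,d),(q,e)=a,b; t=np.linalg.lstsq(np.c_[d,-e],q-p,rcond=None)[0]; x,y=p+t[0]*d,q+t[1]*e
    return (x+y)/2, np.linalg.norm(x-y)
E
python3 - <<'E'
from h import *
d=pickle.load(open("c0.pkl","rb"))
T=d["top"]; im=T["img"]; g=cv2.cvtColor(im,cv2.COLOR_RGB2GRAY); print("table",g[260,350],"caps",[g[v,u] for u,v in((178,227),(250,232),(320,233),(451,216))])
for nm,m,lo,hi in(("dark",g<50,200,1500),("white",g>175,80,2000)):
    n,_,st,ce=cv2.connectedComponentsWithStats(m.astype(np.uint8))
    for s,c in zip(st[1:],ce[1:]):
        if lo<s[4]<hi: print(nm,s,c.round(1),[on(T,*c,z).round(4)[:2] for z in (0.015,0.062,.08,.098,.118)])
for n,z in (("top",0),("scene",0)):
    c=d[n]["img"]
    if n=="top": crop=cv2.resize(c[115:315,140:480],None,fx=2.3,fy=2.3,interpolation=2)
    else: crop=cv2.resize(c[85:355,200:460],None,fx=2.2,fy=2.2,interpolation=2)
    cv2.imwrite(f"pics/{n}c.png",crop[...,::-1])
E
```

```text
table 155 caps [np.uint8(223), np.uint8(232), np.uint8(235), np.uint8(222)]
dark [571 266  67  42 796] [611.2 284.3] [array([ 0.3378, -0.5912]), array([ 0.3422, -0.5519]), array([ 0.3439, -0.5369]), array([ 0.3456, -0.5219]), array([ 0.3475, -0.5051])]
white [443 206  18  19 267] [451.7 215.1] [array([ 0.4845, -0.2739]), array([ 0.4795, -0.255 ]), array([ 0.4776, -0.2478]), array([ 0.4757, -0.2405]), array([ 0.4735, -0.2325])]
white [162 212  26  27 545] [174.4 225. ] [array([0.4755, 0.2812]), array([0.4711, 0.2645]), array([0.4694, 0.2581]), array([0.4677, 0.2517]), array([0.4658, 0.2445])]
white [310 220  23  24 418] [320.8 231.7] [array([ 0.4564, -0.0057]), array([ 0.4532, -0.0041]), array([ 0.4519, -0.0034]), array([ 0.4507, -0.0028]), array([ 0.4494, -0.0021])]
white [240 222  18  17 232] [248.5 230.1] [array([0.4626, 0.1372]), array([0.459 , 0.1297]), array([0.4576, 0.1268]), array([0.4562, 0.1239]), array([0.4547, 0.1208])]
```

View pics/topc.png

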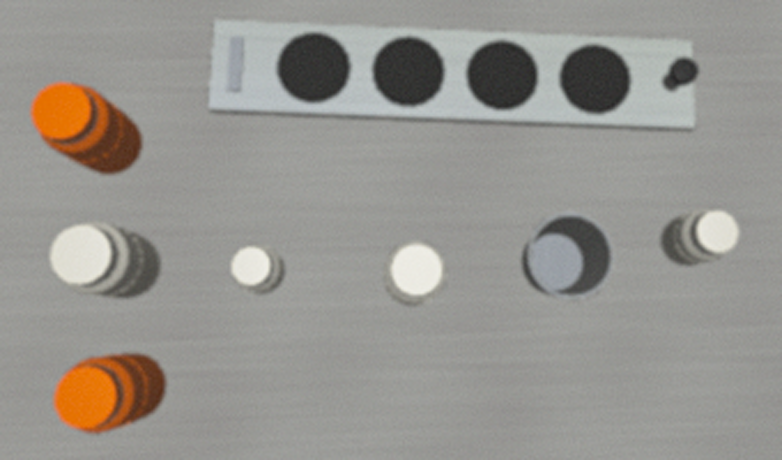

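View pics/scenec.png

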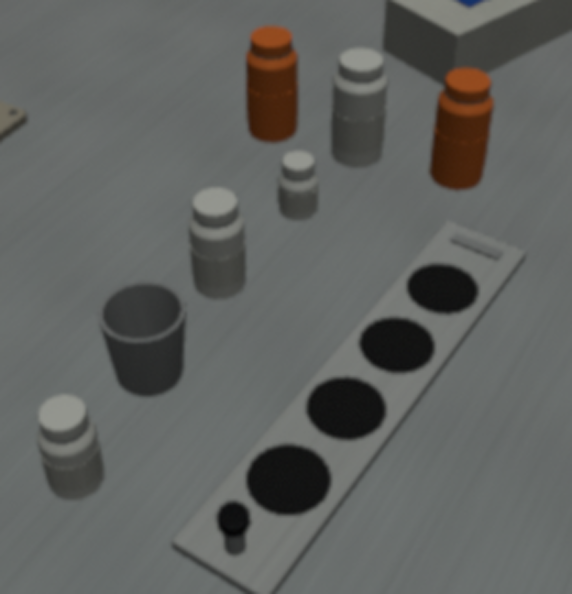

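The crops confirm the order. A has the small cap at top-view (249,230), B is at (452,215), C at (321,232) and D at (174,225) between the two orange bottles. The stop is at the right end, so A goes on the rightmost pad. Next I'll measure the pads and cross-check the bottles with the scene view.

```bash
python3 - <<'E'
from h import *
d=pickle.load(open("c0.pkl","rb"))
for k,z in(("top",0),("scene",0)):
    T=d[k]; g=cv2.cvtColor(T["img"],cv2.COLOR_RGB2GRAY)
    thr=75 if k=="top" else 40
    n,L,st,ce=cv2.connectedComponentsWithStats((g<thr).astype(np.uint8))
    for i in range(1,n):
        s=st[i]
        if 250<s[4]<1600 and 80<s[1]<320 and 220<s[0]<440:
            c,ax,an=cv2.fitEllipse(max(cv2.findContours((L==i).astype(np.uint8),0,1)[0],key=len))
            print(k,"pad",s,on(T,*c,.015).round(4),np.round(ax,1))
    h=cv2.cvtColor(T["img"],cv2.COLOR_RGB2HSV); m=((h[...,0]<15)&(h[...,1]>200)).astype(np.uint8)
    n,_,st,ce=cv2.connectedComponentsWithStats(m)
    for s,c in zip(st[1:],ce[1:]):
        if s[4]>150: print(k,"orange",s,c.round(1),on(T,*c,.059).round(3))
# scene caps: bright blobs
B=dict(A=(.459,.130,.062),B=(.4776,-.248,.08),C=(.4507,-.003,.098),D=(.4658,.2445,.118))
S=d["scene"]; T=d["top"]; g=cv2.cvtColor(S["img"],cv2.COLOR_RGB2GRAY)
for k,p in B.items():
    u,v=map(int,proj(S,p)); w=g[v-14:v+15,u-16:u+17]; t,m=cv2.threshold(w,0,1,cv2.THRESH_BINARY+cv2.THRESH_OTSU)
    m=(w>w.max()*.9).astype(np.uint8); n,_,st,ce=cv2.connectedComponentsWithStats(m); i=1+st[1:,4].argmax()
    print(k,(u,v),w.max(),"cap top blob",ce[i]+[u-16,v-14],st[i],on(S,*(ce[i]+[u-16,v-14]),p[2]).round(4))
E
```

```text
top pad [262 130  29  29 669] [0.6386 0.0825 0.015 ] [27.9 28.7]
top pad [303 132  29  28 655] [ 0.6341 -0.0021  0.015 ] [27.4 28.6]
top pad [344 134  29  28 650] [ 0.6296 -0.0867  0.015 ] [27.2 28.5]
top pad [384 135  29  29 638] [ 0.6252 -0.1713  0.015 ] [26.9 28.4]
top pad [376 210  28  28 304] [ 0.4717 -0.1474  0.015 ] [21.9 28.6]
top orange [165 273  26  29 173] [178.  286.1] [0.361 0.255 0.059]
scene pad [386 206  30  21 494] [0.6403 0.083  0.015 ] [19.7 29.6]
scene pad [364 230  33  24 591] [ 0.636 -0.002  0.015] [22.4 31.5]
scene pad [340 257  35  27 711] [ 0.6316 -0.0869  0.015 ] [25.5 33.4]
scene pad [313 288  37  30 870] [ 0.6272 -0.1715  0.015 ] [29.3 35.8]
scene orange [313 110  21  38 653] [323.  129.5] [0.378 0.215 0.059]
scene orange [404 118  17  13 174] [411.8 123.8] [0.547 0.343 0.059]
scene orange [397 129  25  41 752] [408.4 150.1] [0.583 0.24  0.059]
A (334, 157) 148 cap top blob [335.03797468 157.26582278] [11 11 13  8 79] [0.4589 0.1314 0.062 ]
B (226, 272) 149 cap top blob [227.61570248 271.96694215] [  8   7  20  15 242] [ 0.4779 -0.2461  0.08  ]
C (296, 176) 149 cap top blob [297.25149701 175.95209581] [  8   9  19  11 167] [ 0.4506 -0.0006  0.098 ]
D (363, 111) 148 cap top blob [363.7518797  111.48120301] [  8  10  19  10 133] [0.4656 0.2463 0.118 ]
```

```bash
cat > go.py <<'E'
import sys
from h import *
from bench import readout
def state():
    s=readout.read_state(); return s,np.array(s["ee_pos"]),R.from_quat(s["eef_rot"])
def delta(x,y,zg,az):   # zg: grasp point height, az: azimuth (deg) of tool y, mod 180
    s,p,q=state(); best=None
    for a in (az,az+180):
        a=np.radians(a); ty=np.array([np.cos(a),np.sin(a),0]); tz=np.array([0,0,-1]); 
        t=R.from_matrix(np.c_[np.cross(ty,tz),ty,tz]); rv=(q.inv()*t).as_rotvec()
        if best is None or np.linalg.norm(rv)<np.linalg.norm(best): best=rv
    return best.round(3),q.inv().apply(np.array([x,y,zg+.003])-p).round(4)
if __name__=="__main__":
    s,p,q=state(); print("t",s["time"],"p",p.round(4),"q7",s["joint_positions"][6].round(2))
    for a in sys.argv[1:]: print(a,*delta(*map(float,a.split(","))))
E
python3 go.py .459,.1305,.15,0
```

```text
t 0.15 p [0.1928 0.5943 0.2439] q7 -0.09
.459,.1305,.15,0 [-1.000e-03  1.000e-03  1.257e+00] [-0.3963 -0.3589  0.0913]
```

step_arm(deltas=[[[0, 0, 0.18, -0.05, -0.045, 0.01, 100], [0, 0, 0.36, -0.1, -0.09, 0.02, 100], [0, 0, 0.54, -0.15, -0.135, 0.03, 100], [0, 0, 0.72, -0.2, -0.18, 0.04, 100], [0, 0, 0.9, -0.25, -0.225, 0.05, 100], [0, 0, 1.08, -0.3, -0.27, 0.06, 100], [0, 0, 1.2, -0.35, -0.315, 0.075, 100], [0, 0, 1.257, -0.385, -0.35, 0.085, 100], [-0.001, 0.001, 1.257, -0.396, -0.359, 0.091, 100], [-0.001, 0.001, 1.257, -0.396, -0.359, 0.091, 100], [-0.001, 0.001, 1.257, -0.396, -0.359, 0.091, 100]]])

```text
time: 1.52
ee_pos: [0.4585, 0.1315, 0.1535]
eef_rot: [0.707, 0.707, 0.001, -0.001]
ft_force: [0.1, 1.2, 0.4]
width: 0.0873
grip_force: 0.0
```

```bash
cat > look.py <<'E'
import sys
from go import *
from bench import cams
def wrist():
    s,p,q=state(); c=cams.camera("wrist"); X=c["T_tool_cam"]; M=q.as_matrix()
    return c,dict(o=p+M@X[:3,3],M=M@X[:3,:3])
def wproj(c,k,P):
    t=k["M"].T@(np.array(P)-k["o"]); return c["cx"]+c["fx"]*t[0]/-t[2], c["cy"]-c["fy"]*t[1]/-t[2]
if __name__=="__main__":
    c,k=wrist(); im=c["img"][...,::-1].copy()
    for a in sys.argv[2:]:
        P=list(map(float,a.split(","))); u,v=wproj(c,k,P); print(a,"pix",round(u,1),round(v,1)); cv2.drawMarker(im,(int(round(u)),int(round(v))),(0,0,255),0,8,1)
    cv2.imwrite(f"pics/{sys.argv[1]}.png",im)
E
python3 go.py .459,.1305,.028,0; python3 look.py w1 .459,.1305,.062
```

```text
t 1.525 p [0.4585 0.1315 0.1535] q7 -0.34
.459,.1305,.028,0 [-0.    -0.002  0.   ] [-0.0012  0.0006  0.1225]
.459,.1305,.062 pix 319.7 211.5
```

View pics/w1.png

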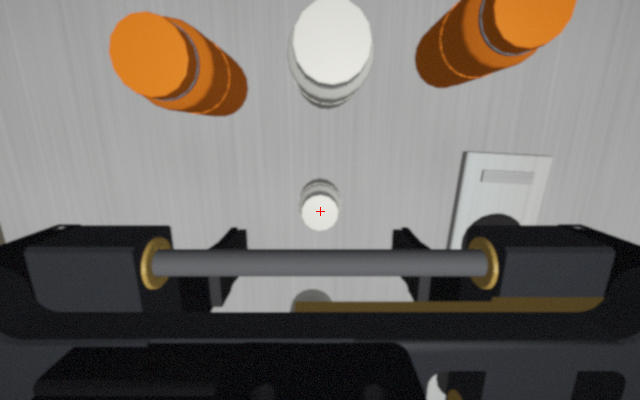

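The wrist view shows bottle A's cap at (320,212), right on the predicted point. I'll descend and grip it.

step_arm(deltas=[[[0, -0.002, 0, -0.001, 0.0006, 0.04, 100], [0, -0.002, 0, -0.001, 0.0006, 0.08, 100], [0, -0.002, 0, -0.001, 0.0006, 0.11, 100], [0, -0.002, 0, -0.001, 0.0006, 0.1225, 100], [0, -0.002, 0, -0.001, 0.0006, 0.1225, 100], [0, -0.002, 0, -0.001, 0.0006, 0.1225, 30], [0, -0.002, 0, -0.001, 0.0006, 0.1225, 30], [0, -0.002, 0, -0.001, 0.0006, 0.1225, 30], [0, -0.002, 0, -0.001, 0.0006, 0.1225, 30], [0, -0.002, 0, -0.001, 0.0006, 0.1225, 30]]], squeeze=12)

```text
time: 2.82
ee_pos: [0.4594, 0.13, 0.0311]
eef_rot: [0.707, 0.707, -0.0, 0.0]
ft_force: [0.5, 0.3, 0.3]
width: 0.0448
grip_force: 0.0
```

```bash
python3 go.py .6261,-.1714,.16,0 .6261,-.1714,.044,0
```

```text
t 2.825 p [0.4594 0.13   0.0311] q7 -0.25
.6261,-.1714,.16,0 [ 0.     0.001 -0.   ] [-0.3014  0.1668 -0.1317]
.6261,-.1714,.044,0 [ 0.     0.001 -0.   ] [-0.3013  0.1667 -0.0157]
```

step_arm(deltas=[[[0, 0, 0, 0, 0, 0, 30], [0, 0, 0, 0, 0, 0, 30], [0, 0, 0, 0, 0, 0, 30], [0, 0, 0, 0, 0, -0.03, 30], [0, 0, 0, 0, 0, -0.07, 30], [0, 0, 0, -0.005, 0.003, -0.105, 30], [0, 0, 0, -0.03, 0.017, -0.125, 30], [0, 0, 0, -0.065, 0.036, -0.13, 30], [0, 0, 0, -0.105, 0.058, -0.13, 30], [0, 0, 0, -0.145, 0.08, -0.13, 30], [0, 0, 0, -0.185, 0.102, -0.13, 30], [0, 0, 0, -0.225, 0.124, -0.13, 30], [0, 0, 0, -0.262, 0.145, -0.13, 30], [0, 0, 0, -0.288, 0.159, -0.12, 30], [0, 0.001, 0, -0.3, 0.166, -0.1, 30], [0, 0.001, 0, -0.3014, 0.1668, -0.08, 30], [0, 0.001, 0, -0.3014, 0.1668, -0.07, 30], [0, 0.001, 0, -0.3014, 0.1668, -0.07, 30]]], squeeze=12)

```text
time: 5.08
ee_pos: [0.6257, -0.1702, 0.1005]
eef_rot: [0.707, 0.708, -0.0, -0.001]
ft_force: [-0.4, 0.1, -0.7]
width: 0.0397
grip_force: 12.0
```

```bash
python3 go.py .6261,-.1714,.0435,0; python3 look.py w2 .6261,-.1714,.015  .635,-.002,.015
```

```text
t 5.075 p [ 0.6257 -0.1702  0.1005] q7 0.43
.6261,-.1714,.0435,0 [-0.001 -0.001  0.001] [-0.0012  0.0005  0.054 ]
.6261,-.1714,.015 pix 319.7 213.7
.635,-.002,.015 pix 333.1 -27.6
```

View pics/w2.png

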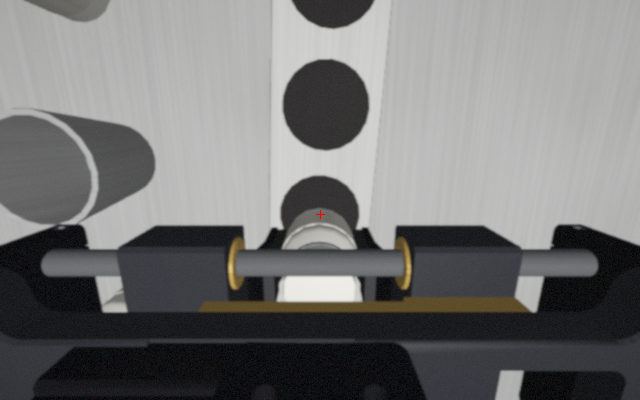

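Bottle A is held upright over its pad, whose edges are at u≈281–357. The next pad is at about (326,104), which I'll use to check registration.

```bash
cat > padchk.py <<'E'
from look import *
def pads(c,k,thr=80,z=.015):
    g=cv2.cvtColor(c["img"],cv2.COLOR_RGB2GRAY); m=(g<thr).astype(np.uint8); m[222:]=0
    for ct in cv2.findContours(m,0,1)[0]:
        x,y,w,h=cv2.boundingRect(ct)
        if cv2.contourArea(ct)>1500 and y>0 and y+h<221:
            e,ax,_=cv2.fitEllipse(ct); print("dark disc",np.round(e,1),np.round(ax,1),on(c,*e,z,**k).round(4))
if __name__=="__main__":
    c,k=wrist(); pads(c,k)
E
python3 padchk.py
```

```text
dark disc [324.5 103.8] [83.  87.9] [ 0.6302 -0.0863  0.015 ]
```

step_arm(deltas=[[[0, 0, 0, -0.001, 0.0005, 0.02, 30], [0, 0, 0, -0.001, 0.0005, 0.038, 30], [0, 0, 0, -0.001, 0.0005, 0.048, 30], [0, 0, 0, -0.001, 0.0005, 0.053, 30], [0, 0, 0, -0.001, 0.0005, 0.054, 30], [0, 0, 0, -0.001, 0.0005, 0.054, 30], [0, 0, 0, -0.001, 0.0005, 0.054, 60], [0, 0, 0, -0.001, 0.0005, 0.054, 90], [0, 0, 0, -0.001, 0.0005, 0.054, 90], [0, 0, 0, -0.001, 0.0005, 0.054, 90], [0, 0, 0, -0.001, 0.0005, 0.02, 90], [0, 0, 0, -0.001, 0.0005, -0.03, 90], [0, 0, 0, -0.001, 0.0005, -0.08, 100], [0, 0, 0, -0.001, 0.0005, -0.11, 100], [0, 0, 0, -0.001, 0.0005, -0.11, 100]]])

```text
time: 7.05
ee_pos: [0.6278, -0.173, 0.2141]
eef_rot: [0.707, 0.707, 0.002, 0.002]
ft_force: [-0.4, -0.5, 0.3]
width: 0.0866
grip_force: 0.0
```

```bash
cat > top.py <<'E'
from h import *
from bench import cams
T=cams.camera("top"); g=cv2.cvtColor(T["img"],cv2.COLOR_RGB2GRAY)
import sys; cv2.imwrite(f"pics/{sys.argv[1]}.png",T["img"][...,::-1])
n,_,st,ce=cv2.connectedComponentsWithStats((g>175).astype(np.uint8))
for s,c in zip(st[1:],ce[1:]):
    if 150<s[4]<700: print(s,c.round(1),[on(T,*c,z).round(4)[:2] for z in (.077,.095,.113,.133)])
E
python3 top.py t2; python3 go.py .478,-.247,.16,0 .478,-.247,.042,0
```

```text
[175 138  44  39 549] [200.4 154.9] [array([0.5992, 0.2169]), array([0.594 , 0.2116]), array([0.5888, 0.2063]), array([0.5831, 0.2004])]
[ 54 156  34  15 181] [ 69.2 163.2] [array([0.586 , 0.4514]), array([0.5812, 0.4398]), array([0.5763, 0.4282]), array([0.571 , 0.4154])]
[438 205  15  19 151] [446.9 213.2] [array([ 0.4817, -0.24  ]), array([ 0.4797, -0.233 ]), array([ 0.4777, -0.226 ]), array([ 0.4754, -0.2182])]
[371 218  21  23 369] [381.1 228.4] [array([ 0.4558, -0.1147]), array([ 0.4545, -0.1111]), array([ 0.4532, -0.1074]), array([ 0.4517, -0.1034])]
[359 263  40  13 168] [378.7 268.4] [array([ 0.3837, -0.1069]), array([ 0.3843, -0.1035]), array([ 0.3849, -0.1001]), array([ 0.3856, -0.0963])]
t 7.1 p [ 0.627  -0.1725  0.2121] q7 0.39
.478,-.247,.16,0 [ 0.002 -0.     0.   ] [-0.0745 -0.1491  0.0487]
.478,-.247,.042,0 [ 0.002 -0.     0.   ] [-0.0745 -0.1493  0.1667]
```

View pics/t2.png

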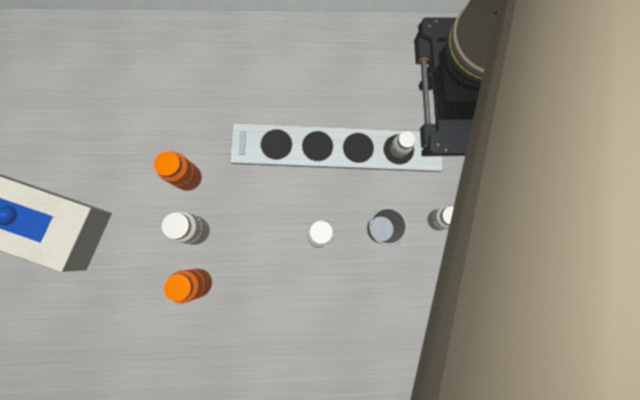

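A stands upright on pad a, with its cap at (406,140). The other bottles are unchanged. Next is B.

step_arm(deltas=[[[0, 0, 0, -0.02, -0.04, 0, 100], [0, 0, 0, -0.04, -0.08, 0.01, 100], [0, 0, 0, -0.06, -0.12, 0.02, 100], [0.002, 0, 0, -0.0745, -0.149, 0.05, 100], [0.002, 0, 0, -0.0745, -0.149, 0.09, 100], [0.002, 0, 0, -0.0745, -0.149, 0.13, 100], [0.002, 0, 0, -0.0745, -0.1493, 0.16, 100], [0.002, 0, 0, -0.0745, -0.1493, 0.1727, 100], [0.002, 0, 0, -0.0745, -0.1493, 0.1727, 100], [0.002, 0, 0, -0.0745, -0.1493, 0.1727, 30], [0.002, 0, 0, -0.0745, -0.1493, 0.1727, 30], [0.002, 0, 0, -0.0745, -0.1493, 0.1727, 30], [0.002, 0, 0, -0.0745, -0.1493, 0.1727, 30], [0.002, 0, 0, -0.0745, -0.1493, 0.1727, 30], [0.002, 0, 0, -0.0745, -0.1493, 0.1727, 30], [0.002, 0, 0, -0.0745, -0.1493, 0.1727, 30]]], squeeze=14)

```text
time: 9.1
ee_pos: [0.4774, -0.2469, 0.0386]
eef_rot: [0.707, 0.707, -0.0, -0.001]
ft_force: [-0.5, 0.7, 1.9]
width: 0.0437
grip_force: 14.0
```

```bash
python3 go.py .6306,-.0868,.16,0
```

```text
t 9.1 p [ 0.4774 -0.2469  0.0386] q7 0.65
.6306,-.0868,.16,0 [-0.002 -0.    -0.   ] [ 0.1601  0.1529 -0.1246]
```

step_arm(deltas=[[[0, 0, 0, 0, 0, -0.03, 30], [0, 0, 0, 0, 0, -0.07, 30], [0, 0, 0, 0, 0, -0.105, 30], [0, 0, 0, 0.02, 0.019, -0.125, 30], [0, 0, 0, 0.048, 0.046, -0.13, 30], [0, 0, 0, 0.076, 0.073, -0.13, 30], [0, 0, 0, 0.105, 0.1, -0.13, 30], [0, 0, 0, 0.133, 0.127, -0.13, 30], [0, 0, 0, 0.153, 0.146, -0.125, 30], [0, 0, 0, 0.16, 0.153, -0.1, 30], [0, 0, 0, 0.16, 0.153, -0.07, 30], [0, 0, 0, 0.16, 0.153, -0.055, 30], [0, 0, 0, 0.16, 0.153, -0.055, 30], [0, 0, 0, 0.16, 0.153, -0.055, 30]]])

```text
time: 10.85
ee_pos: [0.6311, -0.0872, 0.0945]
eef_rot: [0.707, 0.707, 0.0, -0.0]
ft_force: [0.2, -0.6, -0.7]
width: 0.0435
grip_force: 14.0
```

```bash
python3 go.py .6306,-.0868,.0511,0; python3 padchk.py
```

```text
t 10.85 p [ 0.6311 -0.0872  0.0945] q7 0.29
.6306,-.0868,.0511,0 [-0. -0. -0.] [ 0.0004 -0.0005  0.0404]
dark disc [324.1 100.6] [85.9 91.2] [ 0.6348 -0.0013  0.015 ]
```

step_arm(deltas=[[[0, 0, 0, 0.0004, -0.0005, 0.015, 30], [0, 0, 0, 0.0004, -0.0005, 0.03, 30], [0, 0, 0, 0.0004, -0.0005, 0.038, 30], [0, 0, 0, 0.0004, -0.0005, 0.0404, 30], [0, 0, 0, 0.0004, -0.0005, 0.0404, 30], [0, 0, 0, 0.0004, -0.0005, 0.0404, 30], [0, 0, 0, 0.0004, -0.0005, 0.0404, 60], [0, 0, 0, 0.0004, -0.0005, 0.0404, 90], [0, 0, 0, 0.0004, -0.0005, 0.0404, 90], [0, 0, 0, 0.0004, -0.0005, 0.0404, 90], [0, 0, 0, 0.0004, -0.0005, 0.0, 90], [0, 0, 0, 0.0004, -0.0005, -0.05, 90], [0, 0, 0, 0.0004, -0.0005, -0.1, 100], [0, 0, 0, 0.0004, -0.0005, -0.12, 100], [0, 0, 0, 0.0004, -0.0005, -0.12, 100]]])

```text
time: 12.78
ee_pos: [0.6307, -0.0866, 0.2142]
eef_rot: [0.707, 0.707, 0.0, -0.0]
ft_force: [-0.0, 0.5, -0.8]
width: 0.0863
grip_force: 0.0
```

```bash
python3 go.py .4507,-.002,.2,0 .4507,-.002,.056,0
```

```text
t 12.775 p [ 0.6307 -0.0866  0.2142] q7 0.24
.4507,-.002,.2,0 [ 0.    -0.001  0.   ] [ 0.0846 -0.18    0.0112]
.4507,-.002,.056,0 [ 0.    -0.001  0.   ] [ 0.0845 -0.1801  0.1552]
```

step_arm(deltas=[[[0, 0, 0, 0.02, -0.043, 0, 100], [0, 0, 0, 0.04, -0.086, 0, 100], [0, 0, 0, 0.06, -0.13, 0.005, 100], [0, 0, 0, 0.08, -0.17, 0.01, 100], [0, -0.001, 0, 0.0845, -0.18, 0.03, 100], [0, -0.001, 0, 0.0845, -0.18, 0.07, 100], [0, -0.001, 0, 0.0845, -0.18, 0.11, 100], [0, -0.001, 0, 0.0845, -0.18, 0.145, 100], [0, -0.001, 0, 0.0845, -0.18, 0.155, 100], [0, -0.001, 0, 0.0845, -0.18, 0.155, 100], [0, -0.001, 0, 0.0845, -0.18, 0.155, 30], [0, -0.001, 0, 0.0845, -0.18, 0.155, 30], [0, -0.001, 0, 0.0845, -0.18, 0.155, 30], [0, -0.001, 0, 0.0845, -0.18, 0.155, 30], [0, -0.001, 0, 0.0845, -0.18, 0.155, 30], [0, -0.001, 0, 0.0845, -0.18, 0.155, 30]]], squeeze=16)

```text
time: 14.78
ee_pos: [0.45, -0.0019, 0.0588]
eef_rot: [0.707, 0.707, -0.001, -0.0]
ft_force: [-0.1, -0.1, 3.9]
width: 0.049
grip_force: 16.0
```

```bash
python3 go.py .635,-.0018,.16,0
```

```text
t 14.775 p [ 0.45   -0.0019  0.0588] q7 0.01
.635,-.0018,.16,0 [-0.002  0.001  0.   ] [ 1.000e-04  1.848e-01 -1.045e-01]
```

step_arm(deltas=[[[0, 0, 0, 0, 0, -0.03, 30], [0, 0, 0, 0, 0, -0.065, 30], [0, 0, 0, 0, 0.01, -0.09, 30], [0, 0, 0, 0, 0.04, -0.09, 30], [0, 0, 0, 0, 0.08, -0.09, 30], [0, 0, 0, 0, 0.12, -0.085, 30], [0, 0, 0, 0, 0.155, -0.08, 30], [0, 0, 0, 0, 0.178, -0.07, 30], [0, 0, 0, 0, 0.185, -0.055, 30], [0, 0, 0, 0, 0.185, -0.055, 30], [0, 0, 0, 0, 0.185, -0.055, 30]]])

```text
time: 16.15
ee_pos: [0.6344, -0.0021, 0.1136]
eef_rot: [0.707, 0.707, -0.001, -0.001]
ft_force: [-0.1, 0.2, -1.2]
width: 0.0497
grip_force: 16.0
```

```bash
python3 go.py .635,-.0018,.0713,0; python3 padchk.py; python3 top.py t3
```

```text
t 16.15 p [ 0.6344 -0.0021  0.1136] q7 0.15
.635,-.0018,.0713,0 [-0.002  0.    -0.   ] [0.0003 0.0007 0.0393]
dark disc [325.5 103.3] [78.7 83.4] [0.6393 0.0834 0.015 ]
[161 212  27  27 546] [174.4 225.1] [array([0.4695, 0.2592]), array([0.4678, 0.2528]), array([0.4661, 0.2464]), array([0.4642, 0.2393])]
```

View pics/t3.png

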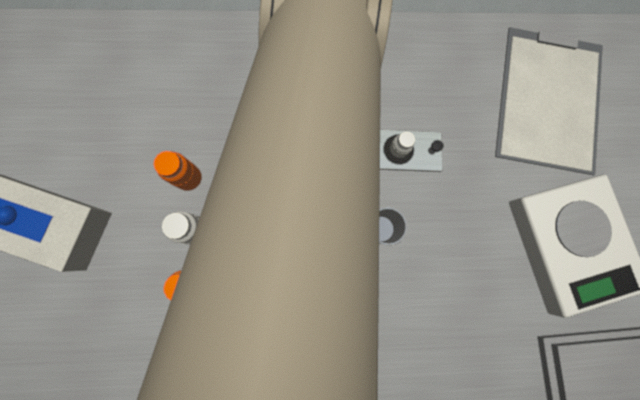

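A is still standing at (406,140) and the beaker hasn't moved. B is hidden behind the arm. I'll place C now.

step_arm(deltas=[[[0, 0, 0, 0.0003, 0.0007, 0.015, 30], [0, 0, 0, 0.0003, 0.0007, 0.03, 30], [0, 0, 0, 0.0003, 0.0007, 0.037, 30], [0, 0, 0, 0.0003, 0.0007, 0.0393, 30], [0, 0, 0, 0.0003, 0.0007, 0.0393, 30], [0, 0, 0, 0.0003, 0.0007, 0.0393, 30], [0, 0, 0, 0.0003, 0.0007, 0.0393, 60], [0, 0, 0, 0.0003, 0.0007, 0.0393, 90], [0, 0, 0, 0.0003, 0.0007, 0.0393, 90], [0, 0, 0, 0.0003, 0.0007, 0.0393, 90], [0, 0, 0, 0.0003, 0.0007, 0.0, 90], [0, 0, 0, 0.0003, 0.0007, -0.05, 90], [0, 0, 0, 0.0003, 0.0007, -0.1, 100], [0, 0, 0, 0.0003, 0.0007, -0.12, 100], [0, 0, 0, 0.0003, 0.0007, -0.12, 100]]])

```text
time: 18.12
ee_pos: [0.6367, -0.0017, 0.2349]
eef_rot: [0.707, 0.707, 0.0, 0.0]
ft_force: [0.4, 0.5, -0.9]
width: 0.0865
grip_force: 0.0
```

```bash
python3 go.py .4657,.2455,.22,60 .4657,.2455,.08,60
```

```text
t 18.125 p [ 0.6367 -0.0017  0.2349] q7 0.11
.4657,.2455,.22,60 [ 1.000e-03  1.000e-03 -1.047e+00] [ 0.2472 -0.171   0.0117]
.4657,.2455,.08,60 [ 1.000e-03  1.000e-03 -1.047e+00] [ 0.2472 -0.1712  0.1517]
```

step_arm(deltas=[[[0, 0, -0.13, 0.03, -0.02, 0, 100], [0, 0, -0.26, 0.06, -0.04, 0, 100], [0, 0, -0.39, 0.1, -0.07, 0, 100], [0, 0, -0.52, 0.14, -0.1, 0, 100], [0, 0, -0.65, 0.18, -0.125, 0, 100], [0, 0, -0.78, 0.22, -0.15, 0, 100], [0, 0, -0.91, 0.24, -0.165, 0.005, 100], [0.001, 0.001, -1.04, 0.247, -0.171, 0.01, 100], [0.001, 0.001, -1.047, 0.247, -0.171, 0.012, 100], [0.001, 0.001, -1.047, 0.247, -0.171, 0.012, 100], [0.001, 0.001, -1.047, 0.247, -0.171, 0.012, 100]]])

```text
time: 19.5
ee_pos: [0.4653, 0.2448, 0.2214]
eef_rot: [0.26, 0.966, -0.001, -0.001]
ft_force: [0.4, -0.4, 0.2]
width: 0.0872
grip_force: 0.0
```

```bash
python3 go.py .4657,.2455,.08,60; python3 look.py w3 .4657,.2455,.118; python3 top.py t4
```

```text
t 19.5 p [0.4653 0.2448 0.2214] q7 0.51
.4657,.2455,.08,60 [-0.002 -0.002 -0.003] [-0.0003  0.0011  0.1384]
.4657,.2455,.118 pix 321.6 207.4
```

View pics/w3.png

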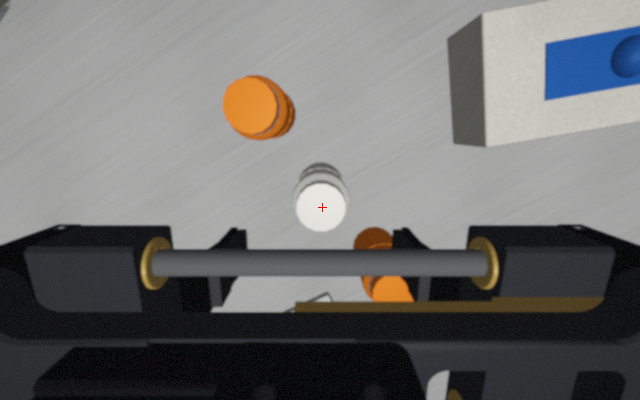

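View pics/t4.png

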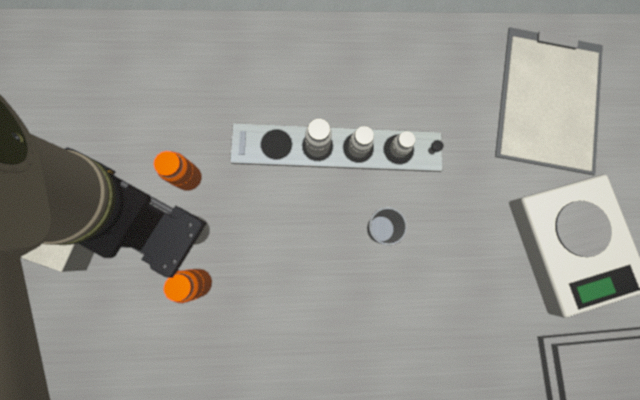

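D's cap is at (321,206), matching the prediction, and the orange bottles at (258,107) and (390,270) are clear of the fingers. The top view shows A, B and C standing on their pads, with caps at (406,140), (364,135) and (319,130), and the last pad free at (276,144).

step_arm(deltas=[[[-0.002, -0.002, -0.003, -0.0003, 0.001, 0.04, 100], [-0.002, -0.002, -0.003, -0.0003, 0.001, 0.08, 100], [-0.002, -0.002, -0.003, -0.0003, 0.001, 0.115, 100], [-0.002, -0.002, -0.003, -0.0003, 0.001, 0.1345, 100], [-0.002, -0.002, -0.003, -0.0003, 0.001, 0.1345, 100], [-0.002, -0.002, -0.003, -0.0003, 0.001, 0.1345, 40], [-0.002, -0.002, -0.003, -0.0003, 0.001, 0.1345, 40], [-0.002, -0.002, -0.003, -0.0003, 0.001, 0.1345, 40], [-0.002, -0.002, -0.003, -0.0003, 0.001, 0.1345, 40], [-0.002, -0.002, -0.003, -0.0003, 0.001, 0.1345, 40], [-0.002, -0.002, -0.003, -0.0003, 0.001, 0.1345, 40]]], squeeze=20)

```text
time: 20.98
ee_pos: [0.4654, 0.2462, 0.0873]
eef_rot: [0.257, 0.966, 0.0, -0.0]
ft_force: [-0.6, -1.7, 5.0]
width: 0.0556
grip_force: 19.9
```

```bash
python3 go.py .6394,.0831,.22,0
```

```text
t 20.975 p [0.4654 0.2462 0.0873] q7 0.57
.6394,.0831,.22,0 [ 0.00e+00 -1.00e-03  1.05e+00] [-0.232  -0.0548 -0.1358]
```

step_arm(deltas=[[[0, 0, 0, 0, 0, -0.025, 40], [0, 0, 0, 0, 0, -0.06, 40], [0, 0, 0, 0, 0, -0.1, 40], [0, 0, 0, 0, 0, -0.13, 40], [0, 0, 0.1, -0.015, -0.003, -0.14, 40], [0, 0, 0.22, -0.04, -0.009, -0.14, 40], [0, 0, 0.35, -0.07, -0.016, -0.14, 40], [0, 0, 0.49, -0.1, -0.024, -0.14, 40], [0, 0, 0.63, -0.13, -0.031, -0.14, 40], [0, 0, 0.77, -0.165, -0.039, -0.14, 40], [0, 0, 0.91, -0.195, -0.046, -0.135, 40], [0, -0.001, 1.01, -0.22, -0.052, -0.12, 40], [0, -0.001, 1.05, -0.232, -0.055, -0.09, 40], [0, -0.001, 1.05, -0.232, -0.055, -0.06, 40], [0, -0.001, 1.05, -0.232, -0.055, -0.055, 40], [0, -0.001, 1.05, -0.232, -0.055, -0.055, 40]]])

```text
time: 22.98
ee_pos: [0.6392, 0.0832, 0.1422]
eef_rot: [0.707, 0.707, -0.0, 0.0]
ft_force: [0.5, 0.0, -1.2]
width: 0.0551
grip_force: 19.9
```

```bash
python3 go.py .6394,.0831,.0998,0
```

```text
t 22.975 p [0.6392 0.0832 0.1422] q7 0.0
.6394,.0831,.0998,0 [0. 0. 0.] [-0.0001  0.0002  0.0394]
```

step_arm(deltas=[[[0, 0, 0, 0, 0.0002, 0.015, 40], [0, 0, 0, 0, 0.0002, 0.03, 40], [0, 0, 0, 0, 0.0002, 0.037, 40], [0, 0, 0, 0, 0.0002, 0.0394, 40], [0, 0, 0, 0, 0.0002, 0.0394, 40], [0, 0, 0, 0, 0.0002, 0.0394, 40], [0, 0, 0, 0, 0.0002, 0.0394, 70], [0, 0, 0, 0, 0.0002, 0.0394, 100], [0, 0, 0, 0, 0.0002, 0.0394, 100], [0, 0, 0, 0, 0.0002, 0.0394, 100], [0, 0, 0, 0, 0.0002, 0.0, 100], [0, 0, 0, 0, 0.0002, -0.05, 100], [0, 0, 0, 0, 0.0002, -0.1, 100], [0, 0, 0, 0.05, 0.0002, -0.13, 100], [0, 0, 0, 0.1, -0.03, -0.13, 100], [0, 0, 0, 0.15, -0.06, -0.13, 100], [0, 0, 0, 0.2, -0.09, -0.13, 100], [0, 0, 0, 0.22, -0.1, -0.13, 100], [0, 0, 0, 0.22, -0.1, -0.13, 100]]])

```text
time: 25.35
ee_pos: [0.538, 0.3051, 0.2716]
eef_rot: [0.706, 0.708, -0.0, -0.0]
ft_force: [0.3, -0.1, -1.0]
width: 0.0871
grip_force: 0.0
```

```bash
python3 - <<'E'
from h import *
from bench import cams
P=dict(A=(.6261,-.1714,.077),B=(.6306,-.0868,.095),C=(.635,-.0018,.113),D=(.6394,.0831,.133))
ims=[]
for n in("top","scene"):
    T=cams.camera(n); g=cv2.cvtColor(T["img"],cv2.COLOR_RGB2GRAY)
    for k,p in P.items():
        u,v=map(int,proj(T,p)); w=g[v-16:v+17,u-16:u+17]
        m=(w>w.max()*.9).astype(np.uint8); q,_,st,ce=cv2.connectedComponentsWithStats(m); i=1+st[1:,4].argmax(); c=ce[i]+[u-16,v-16]
        print(n,k,w.max(),st[i],"err mm",((on(T,*c,p[2])-p)*1e3).round(1)[:2])
    ims.append(T["img"][90:330,140:460])
cv2.imwrite("pics/end.png",cv2.resize(np.hstack(ims),None,fx=1.25,fy=1.25)[...,::-1])
E
```

```text
top A 229 [ 10   9  15  14 167] err mm [ 1.2 -1.2]
top B 231 [  9   9  17  16 219] err mm [-0.9 -0.4]
top C 232 [  7   7  20  20 312] err mm [ 0.4 -0.6]
top D 231 [  6   6  24  23 429] err mm [-0.3 -1.7]
scene A 146 [  9  10  18  15 206] err mm [1.6 0.8]
scene B 145 [  7   9  19  14 205] err mm [-0.7  1.3]
scene C 145 [  7   9  21  14 222] err mm [0.7 1.2]
scene D 145 [  6  10  23  14 228] err mm [ 0.6 -0.1]
```

View pics/end.png

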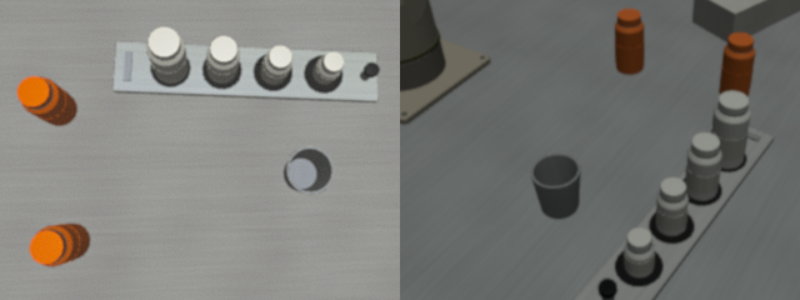

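All four bottles stand upright and within 2 mm of the pad centres. In the crop, the caps run from A at (332,63) beside the stop to D at (166,42). The beaker and the orange bottles haven't moved, and the arm is clear.

```bash
python3 -c "from bench import r; print(r.close_job())"
```

```text
the job is handed in; nothing more can be done
None
```

The job is handed in: all four bottles stand upright on their pads, within about 2 mm of centre, shortest beside the stop post and tallest at the far end, with the beaker and the orange bottles left where they were.

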